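Load chocolate chunks into the melting pan with the scoop and slide the pan onto the heat

TASK

Use the scoop from the wooden board to move at least four of the five chocolate chunks from the steel ingredient pan into the saucepan while it waits on the small ring of the hob; do not touch the chocolate with the gripper, and spill none: any left over stay in the ingredient pan. Put the scoop back on the board, empty and right way up, and once the chunks are in, slide the saucepan along the glass, never lifting or tipping it, until it stands centred on the large ring. Leave the milk jug and the kitchen timer where they are.

Things in the scene. Friction and masses are not known exactly. Their poses are not given: they have to be found in the camera images.
- scoop: loose steel scoop, wooden handle. Origin: centre of the underside of its trough, +x to its open front, z up. Trough flat, 90 long (x), 84 wide, 2.5 thick, thin front edge; side walls 38 high at the closed rear, sloping to nothing in front. The handle leaves the rear wall at height 24 and rises rearward at 22 degrees: flat-sided, 18 wide (y), 24 thick, 24 to 124 beyond the wall
- scoop_lip (a point): middle of the scoop's open front edge, on the underside, 45 in front of its origin; axes as the scoop
- scoop_grip (a point): a good place to grip: on the centre line of the scoop's handle, 66 along it from the rear wall, 106 behind the origin and 49 above the underside; axes as the scoop
- board: fixed wooden board 200 (x) x 300 (y) x 21 high, where the scoop lies at the start and belongs at the end; origin at the centre of its underside
- ingredient_pan: fixed open rectangular steel pan, outside 104 (x) x 250 (y) x 60 high, walls and floor 3 thick, inside 98 x 244, with a narrow rolled rim (3 more on each side); origin at the centre of its underside, long side along its y. The chunks lie on its floor in the -y half; the +y half is bare
- saucepan: loose steel saucepan with a black stick handle, 0.55 kg: 140 outside diameter, 78 high, wall 3.5, floor 5 thick, base 124 across; origin at the centre of its underside; the handle points along its own -x
- saucepan_grip (a point): on the centre line of the saucepan's handle, 140 from the pan's axis and 64 above its underside; the handle is a flat-sided bar 18 wide, 16 thick, from 80 to 197 from the axis, rising slightly outwards; axes as the saucepan
- hob: fixed two-ring induction hob, 280 (x) x 420 (y) x 45 high, flat black glass top at z = 0.045, two dials on the front face; origin at the centre of its underside. The rings are printed on the glass 100 to either side of its centre along its y
- ring_small: the smaller of the two rings printed on the hob's glass, 136 diameter, no height; origin at its centre on the glass. The saucepan starts here. Left or right varies
- ring_large: the larger printed ring, 180 diameter, no height; origin at its centre on the glass, 200 from the small ring's centre
- chunk_0: loose irregular dark chocolate chunk, about 27 across and 17 high, 14 g; origin at the centre of its flat underside
- chunk_1: loose irregular dark chocolate chunk, about 27 across and 17 high, 14 g; origin at the centre of its flat underside
- chunk_2: loose irregular dark chocolate chunk, about 27 across and 17 high, 14 g; origin at the centre of its flat underside
- chunk_3: loose irregular dark chocolate chunk, about 27 across and 17 high, 14 g; origin at the centre of its flat underside
- chunk_4: loose irregular dark chocolate chunk, about 27 across and 17 high, 14 g; origin at the centre of its flat underside
- milk_jug: loose steel milk jug 99 high with a handle, behind the board; to be left alone
- timer: loose round kitchen timer, 65 across, 54 high, behind the hob; to be left alone
There are look-alikes about, which are no part of the job. Leave any blue look-alike of the scoop alone.

How it is judged:
On the way:
1. at least four chunks are in the saucepan while it still stands on the small ring ((((horizontal distance between chunk_0 and saucepan below 0.068 m and z of chunk_0 in the frame of saucepan between 0 and 0.06 m) and (horizontal distance between chunk_1 and saucepan below 0.068 m and z of chunk_1 in the frame of saucepan between 0 and 0.06 m) and (horizontal distance between chunk_2 and saucepan below 0.068 m and z of chunk_2 in the frame of saucepan between 0 and 0.06 m) and (horizontal distance between chunk_3 and saucepan below 0.068 m and z of chunk_3 in the frame of saucepan between 0 and 0.06 m)) or ((horizontal distance between chunk_0 and saucepan below 0.068 m and z of chunk_0 in the frame of saucepan between 0 and 0.06 m) and (horizontal distance between chunk_1 and saucepan below 0.068 m and z of chunk_1 in the frame of saucepan between 0 and 0.06 m) and (horizontal distance between chunk_2 and saucepan below 0.068 m and z of chunk_2 in the frame of saucepan between 0 and 0.06 m) and (horizontal distance between chunk_4 and saucepan below 0.068 m and z of chunk_4 in the frame of saucepan between 0 and 0.06 m)) or ((horizontal distance between chunk_0 and saucepan below 0.068 m and z of chunk_0 in the frame of saucepan between 0 and 0.06 m) and (horizontal distance between chunk_1 and saucepan below 0.068 m and z of chunk_1 in the frame of saucepan between 0 and 0.06 m) and (horizontal distance between chunk_3 and saucepan below 0.068 m and z of chunk_3 in the frame of saucepan between 0 and 0.06 m) and (horizontal distance between chunk_4 and saucepan below 0.068 m and z of chunk_4 in the frame of saucepan between 0 and 0.06 m)) or ((horizontal distance between chunk_0 and saucepan below 0.068 m and z of chunk_0 in the frame of saucepan between 0 and 0.06 m) and (horizontal distance between chunk_2 and saucepan below 0.068 m and z of chunk_2 in the frame of saucepan between 0 and 0.06 m) and (horizontal distance between chunk_3 and saucepan below 0.068 m and z of chunk_3 in the frame of saucepan between 0 and 0.06 m) and (horizontal distance between chunk_4 and saucepan below 0.068 m and z of chunk_4 in the frame of saucepan between 0 and 0.06 m)) or ((horizontal distance between chunk_1 and saucepan below 0.068 m and z of chunk_1 in the frame of saucepan between 0 and 0.06 m) and (horizontal distance between chunk_2 and saucepan below 0.068 m and z of chunk_2 in the frame of saucepan between 0 and 0.06 m) and (horizontal distance between chunk_3 and saucepan below 0.068 m and z of chunk_3 in the frame of saucepan between 0 and 0.06 m) and (horizontal distance between chunk_4 and saucepan below 0.068 m and z of chunk_4 in the frame of saucepan between 0 and 0.06 m))) and horizontal distance between saucepan and ring_small below 0.03 m), for 0.3 s.
At the end, for the whole second after the job is handed in: at least four of the five chunks lie in the saucepan and every other one in the saucepan or the ingredient pan; the saucepan stands still and level on the hob, its centre within 20 mm of the large ring's; the scoop rests empty and upright (within 7 degrees) with its trough on the board ((((horizontal distance between chunk_0 and saucepan below 0.068 m and z of chunk_0 in the frame of saucepan between 0 and 0.06 m) and (horizontal distance between chunk_1 and saucepan below 0.068 m and z of chunk_1 in the frame of saucepan between 0 and 0.06 m) and (horizontal distance between chunk_2 and saucepan below 0.068 m and z of chunk_2 in the frame of saucepan between 0 and 0.06 m) and (horizontal distance between chunk_3 and saucepan below 0.068 m and z of chunk_3 in the frame of saucepan between 0 and 0.06 m)) or ((horizontal distance between chunk_0 and saucepan below 0.068 m and z of chunk_0 in the frame of saucepan between 0 and 0.06 m) and (horizontal distance between chunk_1 and saucepan below 0.068 m and z of chunk_1 in the frame of saucepan between 0 and 0.06 m) and (horizontal distance between chunk_2 and saucepan below 0.068 m and z of chunk_2 in the frame of saucepan between 0 and 0.06 m) and (horizontal distance between chunk_4 and saucepan below 0.068 m and z of chunk_4 in the frame of saucepan between 0 and 0.06 m)) or ((horizontal distance between chunk_0 and saucepan below 0.068 m and z of chunk_0 in the frame of saucepan between 0 and 0.06 m) and (horizontal distance between chunk_1 and saucepan below 0.068 m and z of chunk_1 in the frame of saucepan between 0 and 0.06 m) and (horizontal distance between chunk_3 and saucepan below 0.068 m and z of chunk_3 in the frame of saucepan between 0 and 0.06 m) and (horizontal distance between chunk_4 and saucepan below 0.068 m and z of chunk_4 in the frame of saucepan between 0 and 0.06 m)) or ((horizontal distance between chunk_0 and saucepan below 0.068 m and z of chunk_0 in the frame of saucepan between 0 and 0.06 m) and (horizontal distance between chunk_2 and saucepan below 0.068 m and z of chunk_2 in the frame of saucepan between 0 and 0.06 m) and (horizontal distance between chunk_3 and saucepan below 0.068 m and z of chunk_3 in the frame of saucepan between 0 and 0.06 m) and (horizontal distance between chunk_4 and saucepan below 0.068 m and z of chunk_4 in the frame of saucepan between 0 and 0.06 m)) or ((horizontal distance between chunk_1 and saucepan below 0.068 m and z of chunk_1 in the frame of saucepan between 0 and 0.06 m) and (horizontal distance between chunk_2 and saucepan below 0.068 m and z of chunk_2 in the frame of saucepan between 0 and 0.06 m) and (horizontal distance between chunk_3 and saucepan below 0.068 m and z of chunk_3 in the frame of saucepan between 0 and 0.06 m) and (horizontal distance between chunk_4 and saucepan below 0.068 m and z of chunk_4 in the frame of saucepan between 0 and 0.06 m))) and ((horizontal distance between chunk_0 and saucepan below 0.068 m and z of chunk_0 in the frame of saucepan between 0 and 0.06 m) or (x of chunk_0 in the frame of ingredient_pan between -0.05 and 0.05 m and y of chunk_0 in the frame of ingredient_pan between -0.123 and 0.123 m and z of chunk_0 in the frame of ingredient_pan below 0.055 m)) and ((horizontal distance between chunk_1 and saucepan below 0.068 m and z of chunk_1 in the frame of saucepan between 0 and 0.06 m) or (x of chunk_1 in the frame of ingredient_pan between -0.05 and 0.05 m and y of chunk_1 in the frame of ingredient_pan between -0.123 and 0.123 m and z of chunk_1 in the frame of ingredient_pan below 0.055 m)) and ((horizontal distance between chunk_2 and saucepan below 0.068 m and z of chunk_2 in the frame of saucepan between 0 and 0.06 m) or (x of chunk_2 in the frame of ingredient_pan between -0.05 and 0.05 m and y of chunk_2 in the frame of ingredient_pan between -0.123 and 0.123 m and z of chunk_2 in the frame of ingredient_pan below 0.055 m)) and ((horizontal distance between chunk_3 and saucepan below 0.068 m and z of chunk_3 in the frame of saucepan between 0 and 0.06 m) or (x of chunk_3 in the frame of ingredient_pan between -0.05 and 0.05 m and y of chunk_3 in the frame of ingredient_pan between -0.123 and 0.123 m and z of chunk_3 in the frame of ingredient_pan below 0.055 m)) and ((horizontal distance between chunk_4 and saucepan below 0.068 m and z of chunk_4 in the frame of saucepan between 0 and 0.06 m) or (x of chunk_4 in the frame of ingredient_pan between -0.05 and 0.05 m and y of chunk_4 in the frame of ingredient_pan between -0.123 and 0.123 m and z of chunk_4 in the frame of ingredient_pan below 0.055 m)) and horizontal distance between saucepan and ring_large below 0.02 m and angle between saucepan's own z axis and vertical below 0.05 rad and linear speed of each of saucepan, scoop below 0.02 m/s and x of scoop in the frame of board between -0.09 and 0.09 m and y of scoop in the frame of board between -0.14 and 0.14 m and z of scoop in the frame of board between 0.015 and 0.028 m and angle between scoop's own z axis and vertical below 0.12 rad); the robot touches nothing.
It fails at once if the saucepan is lifted off the glass (more than 8 mm) (height (world z) of saucepan above 0.053 m).
It fails at once if the saucepan is tipped (more than 9 degrees) (angle between saucepan's own z axis and vertical above 0.16 rad).
It fails at once if the gripper touches a chunk (contact force between any of the arm, the fingers and chunk_0 above 0.3 N or contact force between any of the arm, the fingers and chunk_1 above 0.3 N or contact force between any of the arm, the fingers and chunk_2 above 0.3 N or contact force between any of the arm, the fingers and chunk_3 above 0.3 N or contact force between any of the arm, the fingers and chunk_4 above 0.3 N).
It fails at once if the milk jug or the timer is shoved (more than 30 mm) (distance of any of milk_jug, timer from where it was at the start of the episode above 0.03 m).
It also fails if it takes over 72 s, if anything falls off the work surface, if the arm or the gripper's body presses on something with over 40 N, if the wrist force passes 120 N, or if a joint passes its speed limit or range.

ROBOT

A 6-joint arm with a two-finger parallel gripper is mounted at the origin on a cart in front of the work surface, level with it; the furniture and walls round the work are solid. World frame = base frame: x ahead of the robot, y to its left, z up, the work surface at z = 0. Lengths are in m, angles in rad, forces in N, time in s.
With the tool pointing down it reaches from about 0.325 to 0.775 m from the base axis. Payload 5.5 kg.
Tool frame: the origin (TCP) lies at the very end of the fingers, on their centre line; the grasp point (between the pads) lies 19 mm behind it (pinch_z is the distance from the TCP to the grasp point, in m); z points along the fingers, y is the line along which they close (so a half turn about z gives the same grasp; the last joint's range is limited). The gripper opens to 85 mm and grips with 20 to 120 N. Pads are 22 mm wide; open, the fingers measure 114 mm over their backs; the gripper's body (76 mm by 85 mm) begins 54 mm behind the grasp point. The pads swing forward as they close: fully open they stand 13 mm farther back than shut.
Start: joints at [1.243, 0.091, 1.231, -0, 1.82, -0.057], TCP at [0.161, 0.578, 0.231] pointing down, gripper open.
Joint ranges: [-2.87, 2.87], [-0.86, 2.18], [0.17, 2.46], [-1.51, 4.65], [0.06, 2.69], [-2.65, 2.65]. Speed limits (rad/s): [2.57, 2.57, 3.01, 3.14, 3.14, 3.14].

INTERFACE

Orientations are given as a unit quaternion [w, x, y, z].
In Python, from workcell import get_obs, capture, camera_model, job_done, pinch_z gives the robot as it stands.
- The arm moves only by the shell command python3 -m handwheel 'ROWS' [OPENING] [FORCE]. ROWS is JSON, a list that holds one entry, the list of rows, each a list of 4 numbers: the shift along the tool's x, y, z in mm, then the turn about the tool's z in rad. A call has 1 to 10 rows; each row shifts and turns the commanded pose from where the row before left it, along the tool's axes as they then stand; what a row does not reach is not made up. A row lasts 1/10 s, in which the tool goes at most 50 mm and 8.59 degrees, less where a joint would pass 70% of its speed; a pose out of reach is approached as far as the arm can. A call is refused whole if a number of a shift passes 50 or a number of a turn 0.15, either way. A call with a gripper value outside its range is refused whole. OPENING is the closure, from -1 (fully open) to 1 (shut), set as the call begins (- or left out, the last holds). The fingers move at their own pace and stop on an object; FORCE is the grip in N (left out, the last holds). Time passes only in rows, so rows that do not move let the fingers close. It gives the time, the measured TCP pose, the force, the opening and the grip force at its end, in the units of the state.
- get_obs(): the state, without advancing time (a new reading comes with each control period).
- capture(name): name is "scene" or "top"; returns the picture (420x560x3 uint8, red, green, blue); there is no depth.
- camera_model(name): a dict with "camera_matrix" (3x3 intrinsics, pixels), "xyz" and "orientation" of the camera in the world. Camera axes: x right, y down, z forward; pixel columns grow to the right and rows downward; lengths in m; the calibration is good to about 2 mm. A picture is of the moment at which its call begins. camera_model takes no time and is no camera call.
- job_done(): hands the job in; it is judged then, once.
The state is a dict: "clock": time; "joints": joint angles; "dq": joint speeds; "joint_torque": joint torques, N m; "position": TCP position; "eef_rot": TCP orientation; "ft_force": force on the tool from outside, world axes, zero at the start; "torque": the same for the moment, N m; "finger_gap": opening from 0.0 (shut) to 1.0 (fully open); "finger_force": force on a finger pad.
Only numpy, scipy, OpenCV 4.12 (cv2) and the standard library are available. Lean on these libraries where they do the work, as an engineer would, in place of code of your own. Each camera call takes 0.05 s, during which the arm holds its last target. There are 200 camera calls.

## Working session

There is one attempt and no reset: what is moved stays moved. The work goes in short steps, Python scripts to look and compute and a shell command to move; the robot and the scene stay as the last step left them, time stands still between calls to the robot, and variables do not carry over. Pictures are saved under pics/ and viewed, at most 10 in all, crops included, and the job is handed in when it is done.

```bash
mkdir -p pics; ls
python3 - <<'E'
from workcell import *
import cv2
for n in("scene","top"):
    im=capture(n); cv2.imwrite(f"pics/{n}0.png",im[:,:,::-1]); print(n,camera_model(n))
o=get_obs(); print(o['clock'],o['position'],o['eef_rot'],o['finger_gap'],pinch_z)
E
```

```text
pics
scene {'camera_matrix': array([[424.54321517,   0.        , 278.34097608],
       [  0.        , 424.54321517, 208.88319102],
       [  0.        ,   0.        ,   1.        ]]), 'xyz': array([-0.10475807, -0.98562449,  0.81865729]), 'orientation': array([-0.48125483,  0.82411302, -0.2594096 ,  0.14811546])}
top {'camera_matrix': array([[521.61798771,   0.        , 270.81453033],
       [  0.        , 521.61798771, 209.90176913],
       [  0.        ,   0.        ,   1.        ]]), 'xyz': array([0.35550692, 0.08060157, 1.91222642]), 'orientation': array([-0.04093027,  0.70682287, -0.70468311,  0.0463451 ])}
0.1 [0.16042598 0.57789799 0.23027712] [-1.58629995e-04  1.34960958e-01  9.90850542e-01 -8.47594706e-04] 1.003530904637444 0.0187
```

View pics/top0.png

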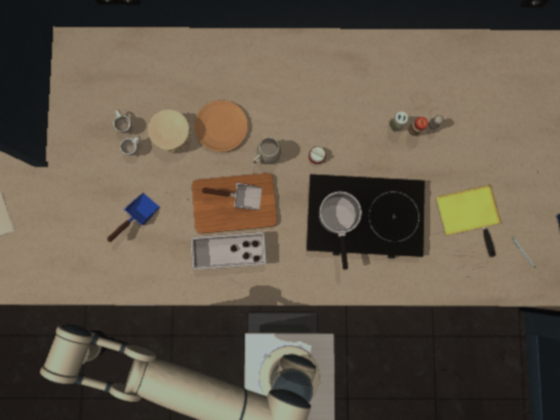

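View pics/scene0.png

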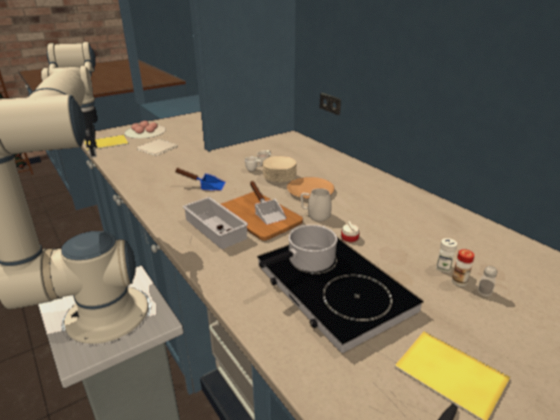

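Top view: two scoop candidates. The steel one is at (248,197) on the board with a brown handle to (205,191), and a blue one is at (143,208). The steel scoop on the wooden board fits the description. The ingredient pan is at (229,250) with five chunks near (234–256, 243–258). The saucepan is at (340,212) on the left ring, and the large ring is at (394,216).

```bash
cat > h.py <<'E'
import numpy as np, cv2
from scipy.spatial.transform import Rotation as R
from workcell import *
def rot(q): return R.from_quat([q[1],q[2],q[3],q[0]])
def ray(n,uv,z):
    m=camera_model(n); K=np.array(m['camera_matrix']); uv=np.atleast_2d(np.float64(uv))
    d=rot(m['orientation']).apply((np.linalg.inv(K)@np.c_[uv,np.ones(len(uv))].T).T)
    c=np.array(m['xyz']); return (c+d*((z-c[2])/d[:,2])[:,None])[:,:2]
def proj(n,p):
    m=camera_model(n); q=rot(m['orientation']).inv().apply(np.atleast_2d(p)-m['xyz'])@np.array(m['camera_matrix']).T
    return q[:,:2]/q[:,2:]
def state():
    o=get_obs(); r=rot(o['eef_rot']); print('t',round(o['clock'],2),'tcp',np.round(o['position'],4),'toolx',np.round(r.as_matrix()[:,0],3),'yaw',round(np.arctan2(*r.as_matrix()[1::-1,0]),4),'gap',round(o['finger_gap'],3),'F',np.round(o['ft_force'],1),'ff',o['finger_force']); return o
def totool(v,o=None):
    o=o or get_obs(); return rot(o['eef_rot']).inv().apply(v)
E
python3 - <<'E'
from h import *
im=cv2.imread('pics/top0.png')
c=cv2.resize(im[165:280,180:430],None,fx=3.2,fy=3.2,interpolation=cv2.INTER_CUBIC); cv2.imwrite('pics/crop1.png',c)
hsv=cv2.cvtColor(im,cv2.COLOR_BGR2HSV); g=im.astype(int)
def blobs(m,name,amin,z,reg):
    mm=np.zeros(m.shape,np.uint8); x0,y0,x1,y1=reg; mm[y0:y1,x0:x1]=m[y0:y1,x0:x1]
    for ct in cv2.findContours(mm,cv2.RETR_EXTERNAL,cv2.CHAIN_APPROX_NONE)[0]:
        if cv2.contourArea(ct)>=amin:
            r=cv2.minAreaRect(ct); M=cv2.moments(ct); cc=(M['m10']/M['m00'],M['m01']/M['m00'])
            b=cv2.boxPoints(r); print(name,np.round(cc,1),np.round(ray('top',cc,z),4),'rect',np.round(ray('top',[r[0]],z),4),np.round(ray('top',b,z),3).tolist())
blobs((hsv[...,2]<40),'hob',2000,.045,(290,165,440,270))
blobs((hsv[...,2]<60),'chunk',5,.015,(225,237,264,265))
blobs((hsv[...,1]>110)&(hsv[...,2]>90),'board',800,.021,(180,165,290,245))
blobs((hsv[...,1]>60)&(hsv[...,2]<75),'handle',20,.08,(195,180,240,205))
blobs((hsv[...,1]<60)&(hsv[...,2]>90),'trough',100,.03,(225,175,270,225))
blobs((hsv[...,1]<40)&(hsv[...,2]>60),'pan',300,.06,(185,228,275,275))
blobs((hsv[...,1]<60)&(hsv[...,2]>70),'sauce',300,.123,(310,185,366,238))
E
```

```text
hob [365.7 215.6] [[ 0.5678 -0.2759]] rect [[ 0.5428 -0.2755]] [[0.388, -0.061], [0.717, -0.077], [0.701, -0.495], [0.373, -0.47]]
chunk [256.1 258.1] [[0.4149 0.1193]] rect [[0.4153 0.1196]] [[0.422, 0.127], [0.423, 0.112], [0.408, 0.112], [0.408, 0.127]]
chunk [246.  255.3] [[0.4247 0.1559]] rect [[0.426  0.1559]] [[0.419, 0.163], [0.433, 0.163], [0.433, 0.149], [0.419, 0.149]]
chunk [233.5 248.1] [[0.4509 0.2015]] rect [[0.4512 0.2015]] [[0.458, 0.211], [0.458, 0.192], [0.444, 0.192], [0.444, 0.21]]
chunk [245.7 243.6] [[0.4674 0.1571]] rect [[0.4677 0.158 ]] [[0.473, 0.167], [0.473, 0.149], [0.462, 0.149], [0.462, 0.167]]
chunk [255. 243.] [[0.4696 0.1235]] rect [[0.4696 0.1235]] [[0.477, 0.131], [0.477, 0.116], [0.462, 0.116], [0.462, 0.131]]
board [233.8 202.8] [[0.6159 0.2017]] rect [[0.6162 0.2018]] [[0.701, 0.363], [0.732, 0.061], [0.532, 0.042], [0.502, 0.34]]
handle [216.7 191.7] [[0.6474 0.2592]] rect [[0.6474 0.2618]] [[0.643, 0.309], [0.662, 0.308], [0.652, 0.214], [0.633, 0.216]]
trough [247.4 196.8] [[0.6369 0.152 ]] rect [[0.6407 0.1609]] [[0.604, 0.22], [0.691, 0.211], [0.677, 0.101], [0.591, 0.111]]
pan [228.  250.4] [[0.4402 0.218 ]] rect [[0.4402 0.2181]] [[0.488, 0.354], [0.507, 0.092], [0.393, 0.083], [0.374, 0.343]]
sauce [339.8 212.4] [[ 0.5698 -0.1715]] rect [[ 0.5707 -0.1718]] [[0.546, -0.072], [0.672, -0.148], [0.596, -0.272], [0.471, -0.196]]
```

View pics/crop1.png

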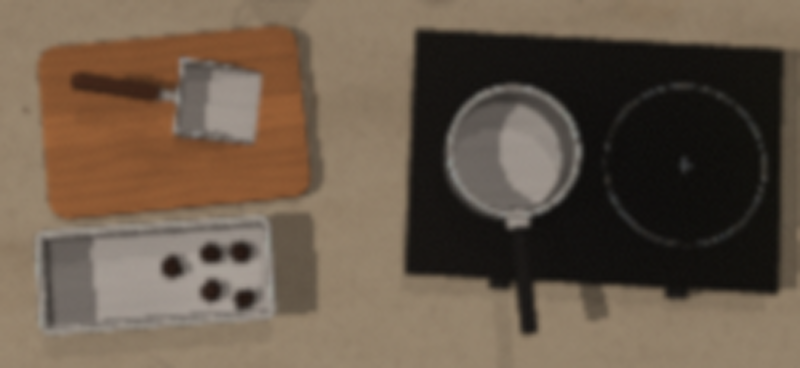

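The crop confirms it: the steel scoop lies on the board at crop (180–262, 58–142) with its handle running left to (75,82). That is the one to grip, and the blue one stays untouched.

```bash
python3 -m handwheel '[[[-25,-8,0,0],[-46,-15,0,0],[-46,-15,0,0],[-46,-15,0,0],[-46,-15,0,0],[-46,-15,0,0],[-46,-15,0,0],[-46,-15,0,0],[-46,-15,0,0],[-46,-15,0,0]]]' -0.3 30
python3 -m handwheel '[[[-46,-15,0,0],[-46,-15,0,0],[-25,-9,0,0],[0,0,0,0.14],[0,0,0,0.14],[0,0,0,0.14],[0,0,0,0.14],[0,0,0,0.14],[0,0,0,0.14],[0,0,0,0.14]]]'
python3 -m handwheel '[[[0,0,0,0.14],[0,0,0,0.14],[0,0,0,0.1],[0,0,0,0],[0,0,0,0]]]'
python3 - <<'E'
from h import *
o=state(); p=o['position']; print('to grip, tool mm',1e3*totool(np.array([.6455,.254,.049])-p,o))
print('joints',np.round(o['joints'],2))
E
```

```text
clock: 1.1
position: [0.5466, 0.3215, 0.2307]
eef_rot: [-0.0, 0.135, 0.991, -0.0]
ft_force: [0.5, 0.7, 0.8]
finger_gap: 0.647
finger_force: 0.0
clock: 2.1
position: [0.6474, 0.254, 0.2304]
eef_rot: [-0.0, 0.588, 0.809, -0.001]
ft_force: [0.2, 0.6, 0.2]
finger_gap: 0.649
finger_force: 0.0
clock: 2.6
position: [0.6475, 0.254, 0.2307]
eef_rot: [-0.0, 0.727, 0.687, -0.0]
ft_force: [0.1, 0.3, -0.3]
finger_gap: 0.648
finger_force: 0.0
t 2.6 tcp [0.6475 0.254  0.2307] toolx [ 0.057  0.998 -0.   ] yaw 1.5135 gap 0.648 F [ 0.1  0.3 -0.3] ff 0.0
to grip, tool mm [-7.31775892e-02 -1.84270822e+00  1.81717088e+02]
joints [0.32 0.36 0.92 0.   1.86 0.38]
```

```bash
python3 -m handwheel '[[[0,-2,45,0],[0,0,45,0],[0,0,45,0],[0,0,30,0],[0,0,17,0],[0,0,0,0]]]'
python3 -m handwheel '[[[0,0,0,0],[0,0,0,0],[0,0,0,0],[0,0,0,0],[0,0,0,0]]]' 1 100
python3 -m handwheel '[[[0,0,-10,0],[0,0,-30,0],[0,0,-40,0],[0,0,-10,0],[0,0,0,0]]]'
python3 - <<'E'
from h import *
state()
im=capture('scene')[:,:,::-1]; cv2.imwrite('pics/s1.png',cv2.resize(im[130:290,150:390],None,fx=3.3,fy=3.3,interpolation=cv2.INTER_CUBIC))
E
```

```text
clock: 3.2
position: [0.6439, 0.2536, 0.0457]
eef_rot: [-0.001, 0.728, 0.686, -0.003]
ft_force: [-0.8, 0.4, -0.0]
finger_gap: 0.652
finger_force: 0.0
clock: 3.7
position: [0.6469, 0.2548, 0.0525]
eef_rot: [0.001, 0.728, 0.686, 0.002]
ft_force: [0.4, 0.6, 6.4]
finger_gap: 0.191
finger_force: 97.3
clock: 4.2
position: [0.6468, 0.2546, 0.1429]
eef_rot: [0.001, 0.728, 0.686, 0.003]
ft_force: [0.4, 0.2, -1.7]
finger_gap: 0.193
finger_force: 97.9
t 4.2 tcp [0.6468 0.2546 0.1429] toolx [0.06  0.998 0.002] yaw 1.5108 gap 0.193 F [ 0.4  0.2 -1.7] ff 97.8898572921753
```

View pics/s1.png

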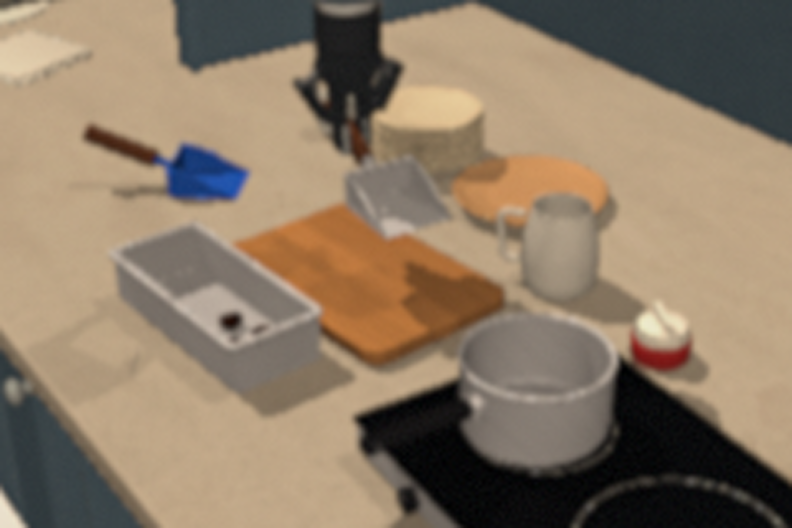

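The picture shows the scoop held by its handle in the gripper, above the board. Its front edge runs from about crop (385,235) to (450,215), and the board beneath it is clear.

```bash
cat >> h.py <<'E'
def scoop(p,yaw,pitch,al=62.):
    """lip corners/rear floor corners for tool at p, nose-down pitch deg; al=grip along handle mm"""
    a=np.radians(22); gx=-45-al*np.cos(a); gz=24+al*np.sin(a)
    pts=np.array([[45,42,0],[45,-42,0],[-45,42,38],[-45,-42,38],[-45,0,0]])-[gx,0,gz]
    r=R.from_euler('ZY',[yaw+np.pi,pitch],degrees=False) if 0 else R.from_euler('z',yaw+np.pi)*R.from_euler('y',np.radians(pitch))
    return r.apply(pts/1e3)+np.array(p)+[0,0,.0187]
E
python3 - <<'E'
from h import *
o=state()
for a in(0,5,10,15): 
    P=scoop(o['position'],1.5108,a); print(a,np.round(((proj('scene',P)-[150,130])*3.3)).astype(int).tolist())
E
```

```text
t 4.25 tcp [0.6459 0.2542 0.1399] toolx [0.06  0.998 0.001] yaw 1.5108 gap 0.196 F [-0.3  0.3 -2. ] ff 97.89363384246826
0 [[448, 217], [380, 237], [405, 155], [339, 173], [373, 195]]
5 [[445, 226], [379, 246], [405, 159], [338, 177], [371, 197]]
10 [[443, 234], [376, 253], [404, 163], [338, 180], [369, 199]]
15 [[439, 241], [373, 260], [403, 166], [337, 183], [367, 200]]
```

```bash
python3 -m handwheel '[[[0,0,0,0],[0,0,0,0],[0,0,0,0]]]' 1 20
python3 - <<'E'
from h import *
state()
im=capture('scene')[:,:,::-1]; cv2.imwrite('pics/s2.png',cv2.resize(im[165:215,225:305],None,fx=8,fy=8,interpolation=cv2.INTER_CUBIC))
o=get_obs()
for a in(0,10,20): 
    P=scoop(o['position'],1.5108,a); print(a,np.round(((proj('scene',P)-[225,165])*8)).astype(int).tolist())
E
```

```text
clock: 4.55
position: [0.6449, 0.2539, 0.1372]
eef_rot: [-0.001, 0.728, 0.686, -0.001]
ft_force: [-0.7, -0.4, -1.7]
finger_gap: 0.193
finger_force: 97.9
t 4.55 tcp [0.6449 0.2539 0.1372] toolx [ 0.06   0.998 -0.001] yaw 1.5108 gap 0.193 F [-0.7 -0.4 -1.7] ff 97.86719083786011
0 [[484, 252], [321, 300], [381, 102], [220, 144], [303, 197]]
10 [[472, 292], [311, 340], [378, 119], [218, 162], [294, 208]]
20 [[455, 322], [296, 370], [374, 134], [215, 177], [283, 213]]
```

View pics/s2.png

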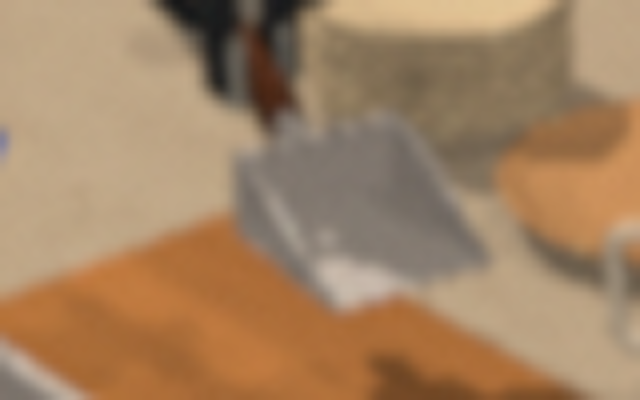

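The close-up shows the scoop level, with its lip corners at (330,305) and (488,258), which matches my 0–2° pitch model. The handle has to clear the pan's end rim, so I'll pitch the scoop nose-down by pushing its lip against the fixed hob side. First I need that edge, and a check that the lower grip force takes effect.

```bash
python3 -m handwheel '[[[0,0,0,0],[0,0,0,0]]]' 0.9 40
python3 - <<'E'
from h import *
o=state()
im=cv2.imread('pics/top0.png'); v=im.max(axis=2).astype(int)
pts=[]
for r in range(180,250,5):
    row=v[r,295:318].astype(float); g=np.diff(row); k=int(np.argmin(g)); w=-g[max(0,k-2):k+3].clip(None,0); pts.append((295+max(0,k-2)+0.5+(w*np.arange(len(w))).sum()/w.sum(),r))
P=ray('top',pts,.045); f=np.polyfit(P[:,0],P[:,1],1); print('hob edge y=',f,'resid',np.round(P[:,1]-np.polyval(f,P[:,0]),4))
x=.64; ye=np.polyval(f,x); 
want=np.pi/2+np.arctan(f[0])   # tool x yaw, normal to edge
yaw=np.arctan2(*rot(o['eef_rot']).as_matrix()[1::-1,0]); print('yaw want',want,'tool turn',-(want-yaw))
n=np.array([np.cos(want),np.sin(want)]); g=np.array([x,ye])+n*(.1475+.012)
t=np.array([*g,.030+.047-.0187]); print('target tcp',t,'tool mm',1e3*totool(t-o['position'],o))
E
```

```text
clock: 4.8
position: [0.6455, 0.2542, 0.1391]
eef_rot: [-0.0, 0.728, 0.686, -0.0]
ft_force: [-0.4, -0.3, -1.2]
finger_gap: 0.189
finger_force: 97.9
t 4.8 tcp [0.6455 0.2542 0.1391] toolx [ 0.06   0.998 -0.   ] yaw 1.5108 gap 0.189 F [-0.4 -0.3 -1.2] ff 97.8649091720581
hob edge y= [-0.05291284 -0.03544369] resid [-0.0003 -0.0006  0.0002  0.0006  0.0003 -0.0002  0.0001  0.0004  0.0004
 -0.0004 -0.0003 -0.0001  0.0002 -0.0003]
yaw want 1.5179327815531307 tool turn -0.007107761241563981
target tcp [0.64842781 0.08996928 0.0583    ] tool mm [-163.71392122   12.765562     80.76591589]
```

Lowering the force only takes effect on a fresh grasp, so I'll set the scoop back on the board and re-grip it at 40 N.

```bash
python3 -m handwheel '[[[0,0,30,0],[0,0,30,0],[0,0,20,0],[0,0,6,0],[0,0,0,0]]]'
python3 -m handwheel '[[[0,0,0,0],[0,0,0,0],[0,0,0,0]]]' 0 40
python3 -m handwheel '[[[0,0,0,0],[0,0,0,0],[0,0,0,0],[0,0,0,0]]]' 1 40
python3 -m handwheel '[[[0,0,-15,0],[0,0,-25,0],[0,0,-10,0],[0,0,0,0]]]'
python3 - <<'E'
from h import *
o=state(); t=np.array([.6484,.090,.0583]);print('tool mm',1e3*totool(t-o['position'],o))
E
```

```text
clock: 5.3
position: [0.6454, 0.254, 0.0535]
eef_rot: [0.0, 0.728, 0.686, -0.0]
ft_force: [-0.5, 0.1, -1.7]
finger_gap: 0.194
finger_force: 97.6
clock: 5.6
position: [0.646, 0.2543, 0.0541]
eef_rot: [0.0, 0.728, 0.686, 0.001]
ft_force: [0.2, 0.1, -0.7]
finger_gap: 0.5
finger_force: 0.0
clock: 6.0
position: [0.6456, 0.2542, 0.0536]
eef_rot: [0.0, 0.728, 0.686, 0.0]
ft_force: [-0.3, -0.4, 0.7]
finger_gap: 0.205
finger_force: 42.4
clock: 6.4
position: [0.6468, 0.2546, 0.1067]
eef_rot: [0.001, 0.728, 0.686, 0.002]
ft_force: [0.5, 0.3, -0.7]
finger_gap: 0.203
finger_force: 42.1
t 6.4 tcp [0.6468 0.2546 0.1067] toolx [0.06  0.998 0.002] yaw 1.5108 gap 0.203 F [ 0.5  0.3 -0.7] ff 42.117154598236084
tool mm [-164.33779174   11.21149959   48.07976389]
```

```bash
python3 -m handwheel '[[[-25,2,0,0],[-40,3,0,0],[-40,3,0,0],[-30,2,0,0],[-10,1,20,0],[-4,0,25,0],[0,0,0,0]]]'
python3 -m handwheel '[[[-5,0,0,0],[-5,0,0,0],[-4,0,0,0],[-3,0,0,0],[0,0,0,0]]]'
python3 - <<'E'
from h import *
state()
E
```

```text
clock: 7.1
position: [0.6446, 0.1035, 0.0524]
eef_rot: [-0.003, 0.728, 0.685, -0.004]
ft_force: [-1.0, -0.3, -2.9]
finger_gap: 0.203
finger_force: 41.9
clock: 7.6
position: [0.647, 0.0875, 0.0591]
eef_rot: [0.0, 0.728, 0.685, 0.0]
ft_force: [0.4, 0.6, -2.0]
finger_gap: 0.204
finger_force: 42.0
t 7.6 tcp [0.647  0.0875 0.0591] toolx [0.06  0.998 0.   ] yaw 1.5105 gap 0.204 F [ 0.4  0.6 -2. ] ff 41.993202567100525
```

```bash
python3 -m handwheel '[[[-4,0,0,0],[-4,0,0,0],[-2,0,0,0]]]'
python3 -m handwheel '[[[-2,0,-3,0],[-2,0,-4,0],[-2,0,-4,0],[-2,0,-4,0]]]'
python3 -m handwheel '[[[-2,0,-4,0],[-2,0,-4,0],[-2,0,-4,0],[0,0,0,0]]]'
python3 - <<'E'
from h import *
state()
o=get_obs(); im=capture('scene')[:,:,::-1]; cv2.imwrite('pics/s3.png',cv2.resize(im[150:270,210:370],None,fx=5,fy=5,interpolation=cv2.INTER_CUBIC))
for a in(0,8,16): print(a,np.round((proj('scene',scoop(o['position'],1.51,a))-[210,150])*5).astype(int).tolist())
E
```

```text
clock: 7.9
position: [0.646, 0.0784, 0.0585]
eef_rot: [-0.001, 0.728, 0.686, 0.001]
ft_force: [-0.9, 7.6, 0.9]
finger_gap: 0.202
finger_force: 42.3
clock: 8.3
position: [0.6452, 0.0717, 0.0734]
eef_rot: [-0.001, 0.728, 0.686, 0.001]
ft_force: [-0.2, 5.7, -1.2]
finger_gap: 0.2
finger_force: 42.3
clock: 8.7
position: [0.6452, 0.0643, 0.0861]
eef_rot: [-0.0, 0.728, 0.686, 0.001]
ft_force: [-1.9, 5.7, 0.3]
finger_gap: 0.203
finger_force: 42.9
t 8.7 tcp [0.6452 0.0643 0.0861] toolx [0.06  0.998 0.001] yaw 1.5109 gap 0.203 F [-1.9  5.7  0.3] ff 42.85683453083038
0 [[544, 411], [438, 448], [469, 304], [365, 336], [417, 368]]
8 [[536, 430], [431, 468], [467, 312], [363, 345], [411, 372]]
16 [[526, 446], [422, 483], [465, 320], [361, 353], [405, 375]]
```

View pics/s3.png

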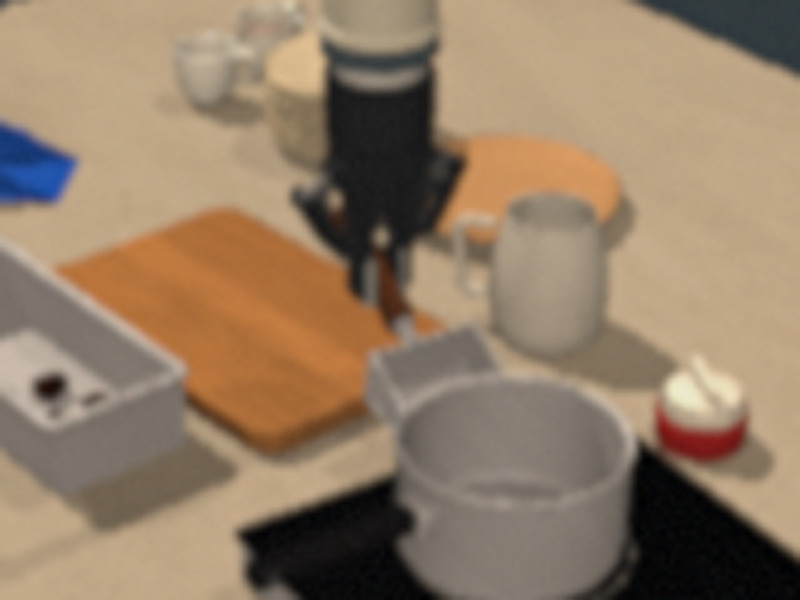

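The picture shows the scoop pitched nose-down, with its rear wall top at about (372,352)–(490,330) and its lip hidden behind the saucepan against the hob side. Pivoting in the pads works at about 6 N. I'll go a little further, then move over to the ingredient pan.

```bash
python3 -m handwheel '[[[-2,0,-4,0],[-2,0,-5,0],[5,0,-10,0],[5,0,-35,0],[0,0,-40,0],[0,0,-15,-0.133],[35,-21,0,0],[35,-22,0,0],[35,-22,0,0],[35,-22,0,0]]]'
python3 -m handwheel '[[[35,-22,0,0],[35,-22,0,0],[35,-22,0,0],[35,-22,0,0],[20,-12,0,0],[10,-5,0,0],[0,0,0,0],[0,0,0,0]]]'
python3 - <<'E'
from h import *
o=state(); t=np.array([.430,.3566,.085]); print(1e3*totool(t-o['position'],o))
im=capture('top'); cv2.imwrite('pics/t2.png',cv2.resize(im[160:280,170:290,::-1],None,fx=5,fy=5,interpolation=cv2.INTER_CUBIC))
im=capture('scene'); cv2.imwrite('pics/s4.png',cv2.resize(im[150:270,150:300,::-1],None,fx=5,fy=5,interpolation=cv2.INTER_CUBIC))
for a in(8,16,22):
  for n,f in(('top',[170,160]),('scene',[150,150])): print(n,a,np.round((proj(n,scoop(o['position'],1.644,a))-f)*5).astype(int).tolist())
E
```

```text
clock: 9.75
position: [0.548, 0.2034, 0.1954]
eef_rot: [0.001, 0.681, 0.732, 0.0]
ft_force: [1.1, -0.1, -0.3]
finger_gap: 0.206
finger_force: 43.0
clock: 10.55
position: [0.4323, 0.3641, 0.1946]
eef_rot: [0.001, 0.681, 0.732, 0.0]
ft_force: [0.6, -0.5, -0.8]
finger_gap: 0.207
finger_force: 43.0
t 10.55 tcp [0.4323 0.3641 0.1946] toolx [-0.072  0.997 -0.001] yaw 1.6429 gap 0.207 F [ 0.6 -0.5 -0.8] ff 42.99212157726288
[ -7.26951225  -2.93846168 109.58758051]
top 8 [[266, 381], [274, 505], [133, 384], [140, 512], [136, 451]]
scene 8 [[351, 194], [246, 229], [283, 91], [179, 122], [233, 152]]
top 16 [[253, 384], [260, 507], [130, 386], [137, 513], [125, 453]]
scene 16 [[345, 212], [241, 248], [282, 99], [178, 131], [229, 156]]
top 22 [[241, 387], [248, 509], [127, 386], [134, 513], [116, 454]]
scene 22 [[339, 223], [236, 259], [281, 105], [177, 136], [225, 158]]
```

View pics/s4.png

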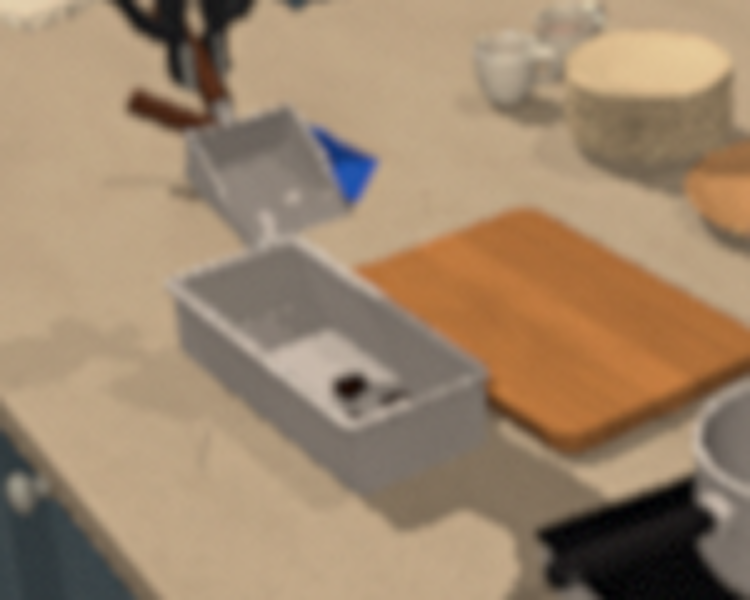

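The picture shows the scoop nose-down by about 15°, its lip from (250,243) to (350,208), in line with the pan and short of the chunks at about (350,390). I'll lower it into the bare half.

```bash
python3 -m handwheel '[[[-4,-3,40,0],[0,0,40,0],[0,0,25,0],[0,0,0,0],[0,0,0,0]]]'
python3 -m handwheel '[[[0,0,4,0],[0,0,4,0],[0,0,0,0]]]'
python3 -m handwheel '[[[0,0,3,0],[0,0,3,0],[0,0,0,0]]]'
python3 - <<'E'
from h import *
o=state(); im=capture('top'); cv2.imwrite('pics/t3.png',cv2.resize(im[215:285,180:280,::-1],None,fx=7,fy=7,interpolation=cv2.INTER_CUBIC))
E
```

```text
clock: 11.15
position: [0.4294, 0.3601, 0.0898]
eef_rot: [0.0, 0.681, 0.732, -0.0]
ft_force: [0.0, -0.7, -0.2]
finger_gap: 0.204
finger_force: 42.9
clock: 11.45
position: [0.429, 0.3609, 0.0819]
eef_rot: [0.0, 0.681, 0.732, 0.0]
ft_force: [-0.3, -0.2, -1.8]
finger_gap: 0.201
finger_force: 42.9
clock: 11.75
position: [0.4291, 0.3606, 0.0761]
eef_rot: [0.001, 0.681, 0.732, 0.0]
ft_force: [-0.3, -1.6, 2.0]
finger_gap: 0.205
finger_force: 43.7
t 11.75 tcp [0.4291 0.3606 0.0761] toolx [-0.073  0.997 -0.   ] yaw 1.6437 gap 0.205 F [-0.3 -1.6  2. ] ff 43.674691915512085
```

View pics/t3.png

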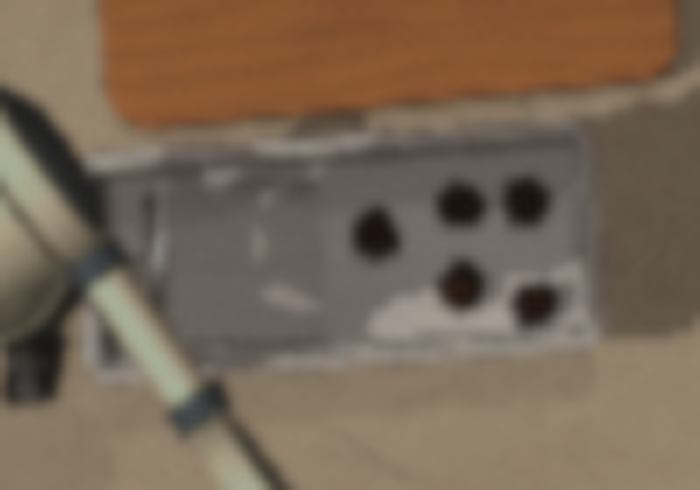

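The top crop shows the scoop in the bare half, with its lip at about column 322. The nearest chunk starts at column 355, and the sides sit inside the pan walls. I'll drive forward along the floor, flattening once the fingers are past the end wall.

```bash
python3 -m handwheel '[[[-6,0,0,0],[-10,0,0,0],[-10,0,0,0],[-10,0,0,0],[-10,0,0,0]]]'
python3 -m handwheel '[[[-6,0,3,0],[-6,0,4,0],[-6,0,4,0],[-6,0,5,0],[-6,0,5,0]]]'
python3 - <<'E'
from h import *
o=state()
E
```

```text
clock: 12.3
position: [0.4321, 0.3138, 0.0751]
eef_rot: [-0.0, 0.681, 0.732, -0.0]
ft_force: [0.0, 0.4, -1.5]
finger_gap: 0.204
finger_force: 43.0
clock: 12.8
position: [0.4346, 0.285, 0.0545]
eef_rot: [0.0, 0.681, 0.733, 0.001]
ft_force: [0.4, 3.6, 3.8]
finger_gap: 0.202
finger_force: 42.3
t 12.8 tcp [0.4346 0.285  0.0545] toolx [-0.073  0.997  0.001] yaw 1.6443 gap 0.202 F [0.4 3.6 3.8] ff 42.30179786682129
```

```bash
python3 -m handwheel '[[[-5,0,5,0],[-5,0,5,0],[-5,0,4,0],[-5,0,3,0],[-4,0,2,0]]]'
python3 -m handwheel '[[[-4,0,0,0],[-4,0,0,0],[0,0,0,0]]]'
python3 - <<'E'
from h import *
o=state(); im=capture('top'); cv2.imwrite('pics/t4.png',cv2.resize(im[225:275,185:275,::-1],None,fx=8,fy=8,interpolation=cv2.INTER_CUBIC))
hsv=cv2.cvtColor(im,cv2.COLOR_RGB2HSV); m=((hsv[...,2]<60)*255).astype(np.uint8)
for ct in cv2.findContours(m[235:268,220:268],cv2.RETR_EXTERNAL,cv2.CHAIN_APPROX_NONE)[0]:
    print(cv2.contourArea(ct),(np.array(cv2.minAreaRect(ct)[0])+[220,235]).round(1),np.round(ray('top',[np.array(cv2.minAreaRect(ct)[0])+[220,235]],.015),3))
E
```

```text
clock: 13.3
position: [0.4362, 0.2615, 0.0357]
eef_rot: [-0.0, 0.681, 0.732, 0.001]
ft_force: [-1.6, 6.8, 11.9]
finger_gap: 0.202
finger_force: 42.5
clock: 13.6
position: [0.4369, 0.2527, 0.0357]
eef_rot: [0.0, 0.681, 0.732, 0.0]
ft_force: [-0.8, 2.1, 5.4]
finger_gap: 0.204
finger_force: 41.6
t 13.6 tcp [0.4369 0.2527 0.0357] toolx [-0.073  0.997  0.   ] yaw 1.6434 gap 0.204 F [-0.8  2.1  5.4] ff 41.604838371276855
3.0 [220.5 263.5] [[0.395 0.248]]
1.5 [233.5 253. ] [[0.433 0.201]]
135.0 [256.5 250. ] [[0.444 0.118]]
20.5 [229.6 240.2] [[0.479 0.216]]
```

```bash
python3 -m handwheel '[[[-3,0,-1,0],[-3,0,0,0],[0,0,0,0]]]'
python3 -m handwheel '[[[-3,0,0,0],[0,0,0,0]]]'
python3 - <<'E'
from h import *
o=state(); im=capture('top'); cv2.imwrite('pics/t4.png',cv2.resize(im[225:275,205:285,::-1],None,fx=10,fy=10,interpolation=cv2.INTER_CUBIC))
E
```

```text
clock: 13.95
position: [0.4368, 0.2461, 0.0358]
eef_rot: [0.0, 0.681, 0.732, -0.001]
ft_force: [-0.1, 0.2, 1.7]
finger_gap: 0.204
finger_force: 41.1
clock: 14.15
position: [0.4371, 0.2435, 0.0359]
eef_rot: [0.0, 0.681, 0.732, -0.0]
ft_force: [-0.4, 0.8, 0.5]
finger_gap: 0.2
finger_force: 40.9
t 14.15 tcp [0.4371 0.2435 0.0359] toolx [-0.073  0.997 -0.001] yaw 1.6435 gap 0.2 F [-0.4  0.8  0.5] ff 40.900511741638184
```

View pics/t4.png

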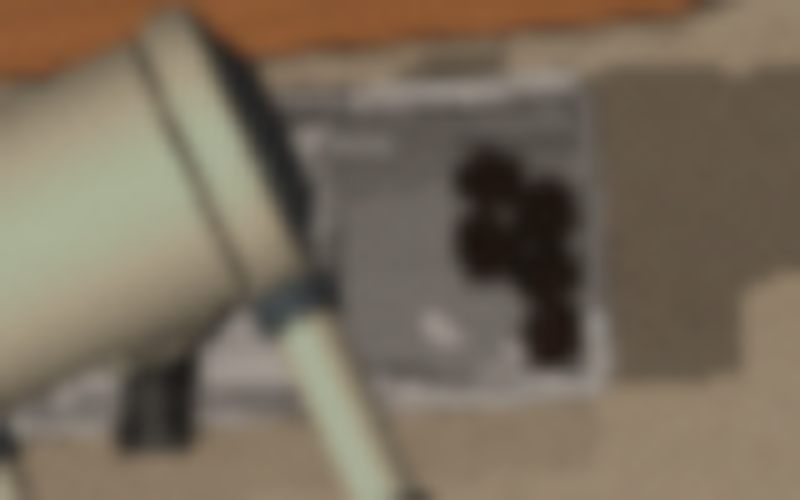

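The top crop shows all five chunks bunched over the front of the trough at about (490,180), (490,245), (545,205), (550,265) and (550,330). The pan's end wall is at about column 590. I'll push on to wall contact.

```bash
python3 -m handwheel '[[[-3,0,0,0],[0,0,0,0]]]'
python3 -m handwheel '[[[-3,0,0,0],[0,0,0,0]]]'
python3 -m handwheel '[[[-2,0,0,0],[0,0,0,0]]]'
```

```text
clock: 14.4
position: [0.4372, 0.2428, 0.0368]
eef_rot: [-0.001, 0.681, 0.733, 0.001]
ft_force: [-1.6, 6.6, 1.9]
finger_gap: 0.2
finger_force: 41.1
clock: 14.6
position: [0.4374, 0.2423, 0.0378]
eef_rot: [-0.003, 0.68, 0.733, 0.004]
ft_force: [-3.1, 15.5, 4.7]
finger_gap: 0.206
finger_force: 41.4
clock: 14.8
position: [0.4374, 0.2421, 0.0385]
eef_rot: [-0.004, 0.68, 0.733, 0.005]
ft_force: [-4.8, 20.9, 4.9]
finger_gap: 0.203
finger_force: 41.6
```

The lip is at the wall and the chunks are on the trough. Next: back off, lift smoothly, and check the chunks numerically.

```bash
python3 -m handwheel '[[[4,0,-1,0],[4,0,-1,0],[4,0,-1,0],[3,0,-1,0]]]'
python3 -m handwheel '[[[0,0,-3,0],[0,0,-8,0],[0,0,-14,0],[0,0,-20,0],[0,0,-24,0],[0,0,-22,0],[0,0,-20,0],[0,0,-14,0],[0,0,-8,0],[0,0,-3,0]]]'
cat >> h.py <<'E'
def dark(im,x0,y0,x1,y1,z):
    m=((im.max(axis=2)[y0:y1,x0:x1]<60)*255).astype(np.uint8)
    for ct in cv2.findContours(m,cv2.RETR_EXTERNAL,cv2.CHAIN_APPROX_NONE)[0]:
        if cv2.contourArea(ct)>3:
            c=np.array(cv2.minAreaRect(ct)[0])+[x0,y0]; print('dark',cv2.contourArea(ct),c.round(1),ray('top',[c],z).round(3)[0],'box',cv2.boundingRect(ct))
E
python3 - <<'E'
from h import *
o=state(); im=capture('top'); dark(im,225,225,280,275,.15)
cv2.imwrite('pics/t5.png',im[:,:,::-1])
for a in(-3,0,5): print(a,proj('top',scoop(o['position'],1.6435,a)).round(1).tolist())
s=capture('scene'); cv2.imwrite('pics/s5.png',cv2.resize(s[130:280,130:330,::-1],None,fx=4,fy=4,interpolation=cv2.INTER_CUBIC))
for a in(-3,0,5): print(a,((proj('scene',scoop(o['position'],1.6435,a))-130)*4).round(1).tolist())
E
```

```text
clock: 15.2
position: [0.4365, 0.2509, 0.0397]
eef_rot: [-0.0, 0.681, 0.732, -0.001]
ft_force: [0.5, -0.4, -1.9]
finger_gap: 0.206
finger_force: 40.6
clock: 16.2
position: [0.437, 0.2512, 0.1774]
eef_rot: [0.0, 0.681, 0.732, 0.001]
ft_force: [0.7, -0.4, -3.0]
finger_gap: 0.203
finger_force: 40.6
t 16.2 tcp [0.437  0.2512 0.1774] toolx [-0.073  0.997  0.001] yaw 1.6437 gap 0.203 F [ 0.7 -0.4 -3. ] ff 40.6025755405426
dark 3.5 [231. 252.] [0.431 0.201] box (5, 26, 3, 3)
dark 158.5 [253. 248.] [0.445 0.127] box (22, 12, 13, 23)
dark 21.5 [226.6 237.7] [0.479 0.217] box (0, 6, 5, 14)
-3 [[259.6, 234.5], [261.3, 259.5], [231.8, 235.7], [233.3, 261.1], [233.9, 248.9]]
0 [[259.0, 234.7], [260.7, 259.6], [231.7, 235.7], [233.3, 261.2], [233.2, 249.0]]
5 [[257.7, 235.1], [259.4, 259.8], [231.5, 235.9], [233.1, 261.2], [232.0, 249.1]]
-3 [[436.3, 276.7], [349.1, 308.3], [373.3, 202.9], [286.9, 231.2], [335.7, 257.8]]
0 [[435.2, 283.9], [348.3, 315.7], [373.3, 206.0], [287.0, 234.3], [334.5, 260.0]]
5 [[432.8, 295.2], [346.5, 327.2], [373.1, 210.8], [287.0, 239.2], [332.3, 263.2]]
```

View pics/s5.png

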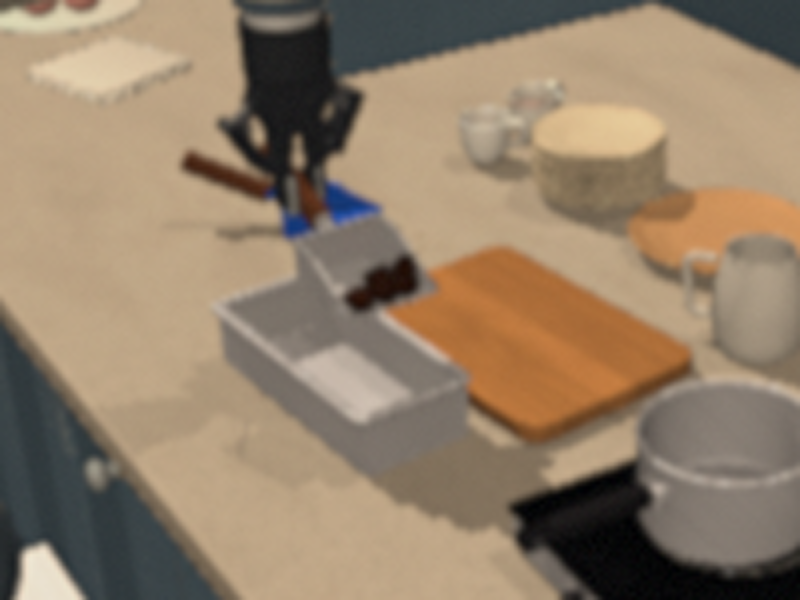

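The last picture shows all five chunks on the trough at about (350–415, 265–300), the pan floor empty and the scoop close to level. Now a smooth carry to the saucepan.

```bash
python3 -m handwheel '[[[-5,1.5,0,0],[-12,3.7,0,0],[-19,5.8,0,0],[-26,8,0,0],[-30,9.2,0,0],[-30,9.2,0,0],[-30,9.2,0,0],[-30,9.2,0,0],[-30,9.2,0,0],[-29,9.2,0,0]]]'
python3 -m handwheel '[[[-27,9.2,0,0],[-25,8,0,0],[-19,5.8,0,0],[-12,3.7,2,0],[-5,1.5,2,0],[0,0,0,0],[0,0,0,0]]]'
python3 - <<'E'
from h import *
o=state(); im=capture('top'); cv2.imwrite('pics/t6.png',im[:,:,::-1]); dark(im,310,185,364,234,.15)
print(proj('top',scoop(o['position'],1.6435,2,67)).round(1).tolist(), proj('top',[[.5707,-.1718,.123]]))
E
```

```text
clock: 17.3
position: [0.5282, 0.0137, 0.1755]
eef_rot: [-0.0, 0.681, 0.732, -0.001]
ft_force: [0.6, 0.2, -0.9]
finger_gap: 0.201
finger_force: 40.5
clock: 18.0
position: [0.5625, -0.069, 0.172]
eef_rot: [-0.0, 0.681, 0.733, -0.0]
ft_force: [-0.0, -0.5, -2.0]
finger_gap: 0.201
finger_force: 40.5
t 18.0 tcp [ 0.5625 -0.069   0.172 ] toolx [-0.073  0.997  0.001] yaw 1.6444 gap 0.201 F [-0.  -0.5 -2. ] ff 40.540392994880676
dark 192.0 [320. 225.] [ 0.523 -0.1  ] box (0, 32, 21, 17)
dark 228.5 [351.5 209.5] [ 0.577 -0.208] box (35, 11, 14, 28)
dark 335.0 [353.5 209. ] [ 0.578 -0.215] box (34, 0, 20, 49)
[[353.0, 198.9], [355.2, 223.1], [328.8, 198.9], [330.9, 223.7], [328.2, 212.6]] [[339.90287689 212.13467555]]
```

```bash
python3 -m handwheel '[[[45,0,0,0],[30,0,0,0],[14,0,0,0],[3,0,0,0]]]'
python3 - <<'E'
from h import *
o=state(); im=capture('top'); cv2.imwrite('pics/t7.png',im[:,:,::-1]); dark(im,280,180,364,240,.06)
print(proj('top',scoop(o['position'],1.6435,2,67)).round(1).tolist())
g=im.max(axis=2)[192:234:2,296:366:2]
print('\n'.join(' '.join('%3d'%v for v in r) for r in g))
E
```

```text
clock: 18.45
position: [0.556, 0.0241, 0.1728]
eef_rot: [0.0, 0.68, 0.734, 0.0]
ft_force: [0.2, 0.0, -1.5]
finger_gap: 0.202
finger_force: 40.6
t 18.45 tcp [0.556  0.0241 0.1728] toolx [-0.076  0.997 -0.   ] yaw 1.6471 gap 0.202 F [ 0.2  0.  -1.5] ff 40.61881363391876
dark 19.5 [346.5 225.5] [ 0.53  -0.204] box (64, 43, 6, 6)
dark 37.0 [285.5 226. ] [0.528 0.014] box (2, 41, 8, 11)
dark 22.0 [338.5 221.5] [ 0.545 -0.175] box (56, 39, 6, 6)
dark 28.0 [326. 213.] [ 0.575 -0.131] box (43, 30, 7, 7)
dark 22.0 [344.5 210.5] [ 0.584 -0.197] box (62, 28, 6, 6)
dark 70.5 [353.8 205. ] [ 0.604 -0.231] box (66, 16, 13, 21)
dark 1330.0 [336.5 209.5] [ 0.588 -0.169] box (30, 0, 54, 60)
[[326.1, 200.6], [328.1, 224.9], [301.2, 200.7], [303.1, 225.5], [301.0, 214.4]]
158 158 159 156 114 151 162 147  56  25  22  21  21  21  21  21  21  30  58  93 104  97 102 102 106  87  46  21  18  17  16  16  17  18  17
165 164 165 162 119 154 165 154  61  27  21  20  21  21  21  22  60 110 114  84  71  64  68  74  83  94  93  63  33  18  17  17  16  17  16
167 166 166 163 122 156 167 155  64  28  21  21  22  19 
[... 1903 characters left out ...]

142 141 128 107 154 169 151 106 107 103  98 103 125 131 134 131 111 107 106 102  67  36  52  96  41  29  40  91  93  87  92  33  15  15  14
134 134 125 106 157 173 153  96  84  82  69  67  67  62  70 103 116 107 106 105  99  91 100  97  46  31  36  67  89 120  68  16  14  14  15
133 132 132 118 157 172 152  74  25  23  21  20  21  20  32  65 111 119 111 106 106 106 105 104  79  46  64  91 104  68  18  15  15  13  14
132 132 134 128 159 172 151  72  21  21  20  20  18  19  21  31  59  92 113 116 109 108 109 118 102  98 120  97  40  17  14  14  15  14  15
133 132 133 130 160 172 151  71  22  21  21  20  21  20  18  19  22  36  53  74 102 123 129 130 127  75  43  21  15  15  15  16  14  17  16
```

After the first yank three chunks show on the saucepan floor at (346,225), (338,221) and (344,210). One more sits at the scoop's lip at (326,213). I'll go forward slowly and yank again.

```bash
python3 -m handwheel '[[[-4,0,0,0],[-9,0,0,0],[-14,0,0,0],[-18,0,0,0],[-14,0,0,0],[-9,0,0,0],[-4,0,0,0],[0,0,0,0],[0,0,0,0]]]'
python3 -m handwheel '[[[45,0,0,0],[28,0,0,0],[11,0,0,0],[2,0,0,0]]]'
python3 - <<'E'
from h import *
o=state(); im=capture('top'); cv2.imwrite('pics/t8.png',im[:,:,::-1])
print(proj('top',scoop(o['position'],1.6435,2,67)).round(1).tolist())
g=im.max(axis=2)[192:234:2,290:366:2]
print('\n'.join(' '.join('%3d'%v for v in r) for r in g))
E
```

```text
clock: 19.4
position: [0.5614, -0.0493, 0.1722]
eef_rot: [-0.0, 0.681, 0.732, 0.0]
ft_force: [-0.4, -0.1, -1.4]
finger_gap: 0.202
finger_force: 40.6
clock: 19.8
position: [0.555, 0.0378, 0.1725]
eef_rot: [0.0, 0.68, 0.733, 0.0]
ft_force: [-0.2, -0.3, -1.0]
finger_gap: 0.208
finger_force: 40.6
t 19.8 tcp [0.555  0.0378 0.1725] toolx [-0.076  0.997 -0.   ] yaw 1.6467 gap 0.208 F [-0.2 -0.3 -1. ] ff 40.632888078689575
[[322.1, 200.9], [324.1, 225.1], [297.1, 201.0], [299.0, 225.8], [297.0, 214.7]]
160 160 160 160 135 135 163 156  84  49  27  23  22  21  23  21  22  21  21  21  31  58  94 105  98 103 101 107  87  43  19  18  18  17  16  18  16  17
166 166 166 166 142 138 166 161  94  34  24  24  23  23  22  22  21  20  22  62 112 114  86  71  65  69  74  83  92  84  63  32  18  17  17  17  17  17
168 167 167 168 145 139 167 164  98  36  23  23  22  22  21  21  20  26  77 108  83  66  64  64  62  65  68  59  51  53  66  75  46  19  17  17  16  17
172 173 173 173 147 140 172 167 104  38  24  23  23  22  22  21  21  59  99  79  77  85  89  90  89  91  91  73  58  49  48  59  75  44  17  15 
[... 1891 characters left out ...]
 146 137 104 101 107 108 107  98  46  30  40  82  47  35  33  83  89  70  75  32  15  14  15
142 137 134 128 116 165 172 143  93  88  93  87  91  88  73  63  56  54 110 118 107 106 104  87  67  86 102  64  32  35  64  71  91  53  16  15  16  14
139 134 133 131 129 165 172 144 109  40  25  24  24  22  22  21  20  29  68 112 119 111 105 107 102 103 106  93  64  65  91  87  53  16  15  16  14  14
138 131 132 133 132 162 172 144 105  36  22  22  22  22  21  21  20  21  31  58  93 114 116 110 108 110 119 104 102 120  96  40  16  15  15  15  16  15
138 133 133 132 134 164 172 145  95  32  22  22  22  22  20  20  20  21  20  23  36  55  76 102 123 130 131 128  76  44  22  14  15  16  15  16  15  15
```

```bash
python3 -m handwheel '[[[-4,0,0,0],[-9,0,0,0],[-14,0,0,0],[-18,0,0,0],[-14,0,0,0],[-9,0,0,0],[-4,0,0,0],[0,0,0,0],[0,0,0,0]]]'
python3 - <<'E'
from h import *
o=state(); im=capture('top'); cv2.imwrite('pics/t9.png',im[:,:,::-1])
print(proj('top',scoop(o['position'],1.6435,2,67)).round(1).tolist(), proj('top',[[.5707,-.1718,.055]]))
g=im.max(axis=2)[196:230:2,310:366:2]
print('\n'.join(' '.join('%3d'%v for v in r) for r in g))
E
```

```text
clock: 20.75
position: [0.5604, -0.0354, 0.1723]
eef_rot: [-0.0, 0.681, 0.732, 0.0]
ft_force: [-0.4, 0.2, -2.1]
finger_gap: 0.203
finger_force: 40.6
t 20.75 tcp [ 0.5604 -0.0354  0.1723] toolx [-0.073  0.997  0.   ] yaw 1.644 gap 0.203 F [-0.4  0.2 -2.1] ff 40.63025236129761
[[343.3, 199.4], [345.5, 223.7], [318.9, 199.5], [320.9, 224.3], [318.4, 213.2]] [[337.26327147 214.38882226]]
171 170 169 169 168 168 167 166 144 131 164 163 108  43  61  62  56  58  65  74  91  85  46  19  16  17  16  18
174 173 173 173 173 172 171 171 139 137 170 163  98  49  86  89  84  74  64  53  49  60  74  44  17  16  16  17
174 174 174 174 174 173 174 173 138 147 172 163  85  49  81  80  83  91  86  65  49  46  56  72  36  17  15  17
172 172 172 172 172 173 173 172 126 154 174 161  71  58  94  98  98  92  91  89  68  47  45  59  64  19  17  16
167 169 169 170 170 171 172 169 120 158 173 158  63  71 103 103 101  94  92  91  89  62  46  43  69  34  17  14
165 165 165 165 165 166 167 161 121 161 170 144  54  83 103 103 102  91  65  62  86  84  51  43  62  56  17  14
163 163 164 165 165 164 164 154 124 162 1
[... 490 characters left out ...]
 102  85  48  62  80  22  14
 86  63  32  21  56  96  80  72  85  84  82 101 107 107 107 107 111 108 104 105 104 103  78  56  98  88  16  15
 35  24  21  21  49  92  71  68  74  63  58 101 107 107 116 134 144 128 101 103 103 102  70  64 111  54  15  16
 22  21  23  22  35  85  99 113 105  80  66 102 106 122 145 148 145 121  55  69  98  96  58  89  93  25  15  15
 22  22  22  21  35  89 120 160 167 139 100 100  97 100 105 102  99  80  30  29  81  74  80 108  43  16  14  15
 22  22  22  21  26  48 111 165 169 138  90  89  89  86  72  83  99  62  25  32  62  84 120  69  17  15  15  15
 23  23  22  22  21  25 118 168 166 132 100  96  92  92  94 103 105  93  63  65  91 104  69  21  15  16  16  15
```

The trough is clear and all five chunks are in the saucepan. Back to the board with the scoop.

```bash
python3 -m handwheel '[[[15,5,-10,0],[35,13,0,0],[35,13,0,0],[35,13,0,0],[35,13,0,0],[35,13,0,0],[35,13,0,0],[35,13,0,0],[20,8,0,0],[0,0,0,0.133]]]'
python3 - <<'E'
from h import *
o=state(); t=np.array([.646,.254,.060]); print(1e3*totool(t-o['position'],o))
E
```

```text
clock: 21.8
position: [0.6431, 0.2566, 0.182]
eef_rot: [-0.001, 0.727, 0.687, 0.0]
ft_force: [-0.4, -0.1, -2.0]
finger_gap: 0.202
finger_force: 40.6
t 21.8 tcp [0.6431 0.2566 0.182 ] toolx [0.057 0.998 0.002] yaw 1.5143 gap 0.202 F [-0.4 -0.1 -2. ] ff 40.62305688858032
[ -2.58071355   3.04724923 121.9922805 ]
```

```bash
python3 -m handwheel '[[[0,2,20,0],[0,0,40,0],[0,0,40,0],[0,0,18,0],[0,0,3,0],[0,0,3,0],[0,0,2,0],[0,0,0,0]]]'
python3 - <<'E'
from h import *
state()
E
```

```text
clock: 22.6
position: [0.6465, 0.2517, 0.0583]
eef_rot: [0.001, 0.728, 0.686, 0.001]
ft_force: [0.8, 0.2, -1.1]
finger_gap: 0.202
finger_force: 40.6
t 22.6 tcp [0.6465 0.2517 0.0583] toolx [0.06  0.998 0.001] yaw 1.511 gap 0.202 F [ 0.8  0.2 -1.1] ff 40.567474365234375
```

```bash
python3 -m handwheel '[[[0,0,2,0],[0,0,2,0],[0,0,0,0]]]'
python3 -m handwheel '[[[0,0,2,0],[0,0,0,0]]]'
python3 -m handwheel '[[[0,0,1,0],[0,0,0,0]]]'
```

```text
clock: 22.9
position: [0.6463, 0.2513, 0.0537]
eef_rot: [0.0, 0.728, 0.686, 0.001]
ft_force: [0.0, 1.8, 2.6]
finger_gap: 0.203
finger_force: 41.1
clock: 23.1
position: [0.6464, 0.2519, 0.0529]
eef_rot: [0.0, 0.728, 0.686, 0.002]
ft_force: [-1.1, 2.4, 6.7]
finger_gap: 0.201
finger_force: 41.9
clock: 23.3
position: [0.6465, 0.2523, 0.0524]
eef_rot: [0.0, 0.728, 0.686, 0.002]
ft_force: [-1.8, 3.2, 8.5]
finger_gap: 0.205
finger_force: 42.1
```

```bash
python3 -m handwheel '[[[0,0,0,0],[0,0,0,0],[0,0,0,0],[0,0,-20,0],[0,0,-40,0],[0,0,-45,0],[0,0,-45,0],[0,0,0,0]]]' -0.3 40
python3 - <<'E'
from h import *
o=state(); im=capture('top'); cv2.imwrite('pics/t10.png',im[:,:,::-1]); s=capture('scene'); cv2.imwrite('pics/s10.png',s[:,:,::-1])
v=im.max(axis=2)
# handle end beyond hob: dark cols per row
for r in range(252,272,2):
    c=np.where(v[r,325:365]<70)[0]+325; print(r,c.min() if len(c) else None,c.max() if len(c) else None,end=' | ')
print()
hsv=cv2.cvtColor(im,cv2.COLOR_RGB2HSV)
m=np.zeros(v.shape,np.uint8); m[185:236,310:366]=((hsv[...,1]<70)&(v>60))[185:236,310:366]*255
m=cv2.morphologyEx(m,cv2.MORPH_OPEN,np.ones((3,3)))
ct=max(cv2.findContours(m,cv2.RETR_EXTERNAL,cv2.CHAIN_APPROX_NONE)[0],key=cv2.contourArea); c,rad=cv2.minEnclosingCircle(ct); e=cv2.fitEllipse(ct)
print('sauce',c,rad,e,ray('top',[c,e[0]],.123).round(4).tolist())
# large ring: bright on black glass
m=np.zeros(v.shape,np.uint8); m[185:245,365:422]=(v[185:245,365:422]>30)*255
p=np.argwhere(m)[:,::-1]; p=p[np.hypot(p[:,0]-394,p[:,1]-216)<32]; p=p[np.hypot(p[:,0]-394,p[:,1]-216)>18]
e=cv2.fitEllipse(p.astype(np.float32)); print('ring',e,ray('top',[e[0]],.045).round(4))
E
```

```text
clock: 24.1
position: [0.6479, 0.2516, 0.2088]
eef_rot: [0.003, 0.728, 0.685, 0.006]
ft_force: [0.6, 0.6, 1.7]
finger_gap: 0.651
finger_force: 0.0
t 24.1 tcp [0.6479 0.2516 0.2088] toolx [0.06  0.998 0.005] yaw 1.5106 gap 0.651 F [0.6 0.6 1.7] ff 0.0
252 333 364 | 254 333 364 | 256 342 346 | 258 342 346 | 260 342 346 | 262 343 347 | 264 343 347 | 266 343 347 | 268 343 347 | 270 None None | 
sauce (339.61468505859375, 213.0894012451172) 22.34524917602539 ((340.0502624511719, 212.73350524902344), (40.73245620727539, 41.9499626159668), 107.58008575439453) [[0.5674, -0.1708], [0.5686, -0.1723]]
ring ((393.57183837890625, 216.2543487548828), (48.955169677734375, 50.484214782714844), 136.8981475830078) [[ 0.5658 -0.3765]]
```

Run:
```python
from h import *
o=state(); e=ray('top',[[345.2,269.5],[344,256.]],.112); c=np.array([.570,-.172]); print('end',e, np.linalg.norm(e-c,axis=1))
d=(e[0]-c)/np.linalg.norm(e[0]-c); print('dir',d,np.arctan2(d[1],d[0])); g=c+.140*d; print('grip',g)
# tool x along outward or inward handle
yaw=np.arctan2(*rot(o['eef_rot']).as_matrix()[1::-1,0])
for k in(0,np.pi):
    w=np.arctan2(d[1],d[0])+k; print('tool turn',-((w-yaw+np.pi)%(2*np.pi)-np.pi))
print('joints',o['joints'].round(2) if hasattr(o['joints'],'round') else o['joints'])
print('d world',g-o['position'][:2], 'tool', 1e3*totool(np.r_[g,.25]-o['position'],o))
a=cv2.imread('pics/scene0.png').astype(int)[180:230,245:295]; b=cv2.imread('pics/s10.png').astype(int)[180:230,245:295]
print('scoop region diff', np.abs(a-b).max(axis=2).mean(), [(dx,dy,round(float(np.abs(a[5:-5,5:-5]-b[5+dy:45+dy,5+dx:45+dx]).mean()),1)) for dx in(-2,-1,0,1,2) for dy in(-1,0,1)])
```

```text
t 24.2 tcp [0.6464 0.2511 0.2012] toolx [0.06  0.998 0.001] yaw 1.5106 gap 0.647 F [-0.8 -0.  -1.4] ff 0.0
end [[ 0.37373453 -0.18882209]
 [ 0.41991945 -0.18537944]] [0.19698507 0.15067575]
dir [-0.99634694 -0.08539778] -3.0560907380176454
grip [ 0.43051143 -0.18395569]
tool turn -1.7165220060752873
tool turn 1.4250706475145059
joints [ 0.32  0.34  1.   -0.    1.8   0.38]
d world [-0.21584491 -0.43508434] tool [-447.22657439 -189.10552405  -49.97992527]
scoop region diff 4.9504 [(-2, -1, 9.8), (-2, 0, 10.4), (-2, 1, 12.8), (-1, -1, 7.4), (-1, 0, 6.1), (-1, 1, 9.4), (0, -1, 8.0), (0, 0, 4.0), (0, 1, 6.8), (1, -1, 10.8), (1, 0, 6.4), (1, 1, 7.1), (2, -1, 14.0), (2, 0, 10.7), (2, 1, 9.8)]
```

```bash
python3 -m handwheel '[[[-20,-8,-5,0],[-42,-18,-5,0],[-42,-18,-5,0],[-42,-18,-5,0],[-42,-18,-5,0],[-42,-18,-5,0],[-42,-18,0,0],[-42,-18,0,0],[-42,-18,0,0],[-42,-18,0,0]]]'
python3 -m handwheel '[[[-42,-17,0,0],[-7,-3,0,0.1425],[0,0,0,0.1425],[0,0,0,0.1425],[0,0,0,0.1425],[0,0,0,0.1425],[0,0,0,0.1425],[0,0,0,0.1425],[0,0,0,0.1425],[0,0,0,0.1425]]]'
python3 -m handwheel '[[[0,0,0,0.1425],[0,0,0,0],[0,0,0,0]]]'
python3 - <<'E'
from h import *
o=state(); print(1e3*totool(np.array([.4305,-.184,.090])-o['position'],o))
E
```

```text
clock: 25.2
position: [0.4504, -0.1372, 0.2268]
eef_rot: [-0.002, 0.728, 0.686, -0.001]
ft_force: [1.3, -0.7, 0.5]
finger_gap: 0.654
finger_force: 0.0
clock: 26.2
position: [0.4286, -0.1835, 0.2267]
eef_rot: [-0.001, 0.994, 0.111, -0.002]
ft_force: [-0.1, -0.2, -0.4]
finger_gap: 0.648
finger_force: 0.0
clock: 26.5
position: [0.4288, -0.1836, 0.2277]
eef_rot: [-0.001, 0.999, 0.045, -0.001]
ft_force: [1.0, 0.2, -0.5]
finger_gap: 0.649
finger_force: 0.0
t 26.5 tcp [ 0.4288 -0.1836  0.2277] toolx [ 0.996  0.089 -0.002] yaw 0.0896 gap 0.649 F [ 1.   0.2 -0.5] ff 0.0
[  1.9509628    0.77078554 137.66746754]
```

```bash
python3 -m handwheel '[[[1,0,30,0],[0,0,45,0],[0,0,40,0],[0,0,18,0],[0,0,3,0],[0,0,0,0]]]'
python3 -m handwheel '[[[0,0,0,0],[0,0,0,0],[0,0,0,0],[0,0,0,0],[0,0,0,0]]]' 1 40
python3 - <<'E'
from h import *
o=state(); print('slide tool',1e3*totool(np.array([-.004,-.2045,0]),o))
E
```

```text
clock: 27.1
position: [0.43, -0.1835, 0.093]
eef_rot: [-0.0, 0.999, 0.044, -0.0]
ft_force: [-0.5, -0.5, 1.5]
finger_gap: 0.651
finger_force: 0.0
clock: 27.6
position: [0.4307, -0.184, 0.0947]
eef_rot: [0.001, 0.999, 0.043, 0.001]
ft_force: [-2.0, -0.9, 5.7]
finger_gap: 0.202
finger_force: 43.0
t 27.6 tcp [ 0.4307 -0.184   0.0947] toolx [0.996 0.086 0.002] yaw 0.0858 gap 0.202 F [-2.  -0.9  5.7] ff 42.97796666622162
slide tool [-21.50945464 203.4048474    0.24782023]
```

```bash
python3 -m handwheel '[[[0,0,-1,0],[0,0,0,0]]]'
python3 -m handwheel '[[[-0.5,5,0,0],[-1,10,0,0],[-1.6,15,0,0],[-1.9,18,0,0]]]'
python3 -m handwheel '[[[-1.9,18,0,0],[-1.9,18,0,0],[-1.9,18,0,0],[-1.9,18,0,0],[-1.9,18,0,0],[-1.9,18,0,0],[-1.9,18,0,0]]]'
python3 -m handwheel '[[[-1.6,15,0,0],[-1,10,0,0],[-0.5,4,0,0],[0,0,0,0],[0,0,0,0]]]'
cat > meas.py <<'E'
from h import *
o=state(); im=capture('top'); n=f"pics/t_{o['clock']:.1f}.png"; cv2.imwrite(n,im[:,:,::-1]); v=im.max(axis=2)
u=proj('top',[[.5658,-.3765,.123]])[0]; x,y=u.round().astype(int)
m=np.zeros(v.shape,np.uint8); m[y-27:y+28,x-27:x+28]=(v>58)[y-27:y+28,x-27:x+28]*255
p=np.argwhere(cv2.morphologyEx(m,cv2.MORPH_OPEN,np.ones((3,3))))[:,::-1]
ct=cv2.convexHull(p.astype(np.int32)); e=cv2.fitEllipse(ct); print('want',u,'got',e,ray('top',[e[0]],.123))
g=v[y-24:y+28:2,x-28:x+28:2]; print('\n'.join(' '.join('%3d'%k for k in r) for r in g))
E
python3 meas.py
```

```text
clock: 27.8
position: [0.4307, -0.1839, 0.0948]
eef_rot: [0.0, 0.999, 0.043, 0.001]
ft_force: [1.1, -1.2, 3.9]
finger_gap: 0.199
finger_force: 42.7
clock: 28.2
position: [0.4297, -0.2309, 0.0945]
eef_rot: [-0.001, 0.999, 0.044, 0.0]
ft_force: [0.6, 5.7, 5.4]
finger_gap: 0.203
finger_force: 43.0
clock: 28.9
position: [0.4272, -0.358, 0.0943]
eef_rot: [-0.002, 0.999, 0.044, 0.0]
ft_force: [0.9, 6.4, 4.6]
finger_gap: 0.205
finger_force: 43.1
clock: 29.4
position: [0.4266, -0.3875, 0.0946]
eef_rot: [-0.001, 0.999, 0.043, 0.0]
ft_force: [0.8, 2.2, 5.6]
finger_gap: 0.202
finger_force: 42.9
t 29.4 tcp [ 0.4266 -0.3875  0.0946] toolx [0.996 0.087 0.001] yaw 0.0867 gap 0.202 F [0.8 2.2 5.6] ff 42.91583955287933
want [399.02170232 213.74551301] got ((411.4886169433594, 216.3296356201172), (49.44926452636719, 73.15919494628906), 99.250244140625) [[ 0.55695069 -0.4194534 ]]
 17  17  17  17  16  17  18  19  18  24  29  31  28  22  19  19  18  19  20  21  20  21  20  20  21  21  30  83
 17  16  16  17  16  19  26  38  39  32  45  57  67  62  69  63  35  21  21  18  20  20  20  20  21  19  31  83
 
[... 1986 characters left out ...]
 103  49  28  21  28  33  38
 18  38  24  15  15  29  57  73 106 123 113 103 102 103 107  98  66  56  84 109  97  43  32  26  33  41  43  68
 16  26  43  21  16  15  25  44  61  81 107 116 113 104 115 117 109 105  92  52  26  32  27  34  43  51  69 132
 15  15  25  41  22  16  16  15  25  35  45  56  77 122 144 143  97  45  24  20  32  34  36  46  54  75 132 161
 16  16  16  25  38  27  16  16  16  17  18  18  33 114 127 116  76  20  23  29  30  37  44  56  74 134 167 166
 17  17  16  15  19  30  33  24  18  16  17  17  18  42  42  36  28  34  29  25  36  44  52  82 137 169 172 159
 17  16  16  16  15  17  21  31  30  36  25  18  20  19  23  24  23  21  20  29  42  52  79 142 170 172 162 125
```

```bash
python3 -m handwheel '[[[0,0,0,0],[0,0,0,0],[0,0,0,0],[0,0,0,0]]]' -0.3 40
python3 -m handwheel '[[[0,0,-15,0],[0,0,-35,0],[0,0,-45,0],[0,0,-45,0],[0,0,0,0],[0,0,0,0]]]'
python3 - <<'E'
from h import *
o=state(); im=capture('top'); s=capture('scene')
hsv=cv2.cvtColor(im,cv2.COLOR_RGB2HSV); v=im.max(axis=2); m=np.zeros(v.shape,np.uint8); cv2.circle(m,(399,214),24,255,-1); m&=((v>58)*255).astype(np.uint8)
m=cv2.morphologyEx(m,cv2.MORPH_OPEN,np.ones((3,3))); e=cv2.fitEllipse(cv2.convexHull(np.argwhere(m)[:,::-1].astype(np.int32))); print(e,ray('top',[e[0]],.123))
m=((v[194:234,379:419]<50)*255).astype(np.uint8)
dark(im,383,198,416,234,.06)
a=cv2.imread('pics/scene0.png').astype(int)[180:230,245:295]; b=s[180:230,245:295,::-1].astype(int); print('scoop diff',np.abs(a-b).mean())
E
```

```text
clock: 29.85
position: [0.4259, -0.3877, 0.0937]
eef_rot: [-0.0, 0.999, 0.043, -0.0]
ft_force: [-1.0, -0.0, -0.4]
finger_gap: 0.65
finger_force: 0.0
clock: 30.45
position: [0.4267, -0.3883, 0.2373]
eef_rot: [0.002, 0.999, 0.043, 0.002]
ft_force: [-0.2, 0.4, -1.3]
finger_gap: 0.649
finger_force: 0.0
t 30.45 tcp [ 0.4267 -0.3883  0.2373] toolx [0.996 0.086 0.003] yaw 0.0858 gap 0.649 F [-0.2  0.4 -1.3] ff 0.0
((397.7286376953125, 214.23779296875), (43.49462890625, 44.752723693847656), 6.2284746170043945) [[ 0.56406969 -0.37197001]]
dark 6.5 [385.4 232.7] [ 0.505 -0.342] box (0, 32, 7, 4)
dark 16.5 [411.  230.5] [ 0.513 -0.434] box (24, 30, 9, 6)
dark 25.0 [403.8 226.8] [ 0.527 -0.408] box (17, 26, 9, 7)
dark 53.5 [395. 220.] [ 0.551 -0.378] box (9, 15, 7, 15)
dark 15.5 [384.5 215. ] [ 0.569 -0.34 ] box (0, 14, 4, 7)
dark 18.0 [404.  210.5] [ 0.585 -0.411] box (19, 10, 6, 6)
scoop diff 9.4768
```

Run:
```python
from h import *
im=capture('top')[:,:,::-1].astype(int); z=cv2.imread('pics/t10.png').astype(int); z0=cv2.imread('pics/top0.png').astype(int)
for nm,r in(('scoop',(180,212,198,268)),('jug',(135,165,255,282)),('timer',(143,165,306,330)),('pan',(232,268,190,268))):
    a,b,c,d=r; print(nm,np.abs(im-z0)[a:b,c:d].mean().round(2),np.abs(im-z)[a:b,c:d].mean().round(2))
hsv=cv2.cvtColor(im.astype(np.uint8),cv2.COLOR_BGR2HSV)[175:225,225:275]; m=((hsv[...,1]<60)&(hsv[...,2]>90)).astype(np.uint8); print(cv2.boundingRect(m))
state()
```

```text
scoop 4.85 12.75
jug 3.24 3.08
timer 3.86 3.5
pan 11.91 17.14
(6, 8, 30, 26)
t 30.6 tcp [ 0.4259 -0.3874  0.2327] toolx [ 0.996  0.086 -0.002] yaw 0.0857 gap 0.647 F [ 0.1  0.  -0.4] ff 0.0
```

```bash
python3 -c "
from workcell import *
print(job_done())"
```

```text
the job is handed in; nothing more can be done
None
```

I handed the job in at about 31 s: all five chunks are in the saucepan, it stands within about 5 mm of the large ring's centre, and the empty scoop is back on the board; the judge returned no result.

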